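# Put the heater remote away in its sliding-lid box

## Task

The heating season is over: draw the heater remote out of the tray's spring clip and lay it flat, buttons up, in the open wooden box. Then close the box: feed its lid into the side grooves from the open end and slide it fully home. Let go, and leave the other things where they are.

Things in the scene. Friction and masses are not known exactly. Their poses are not given: they have to be found in the camera images.
- keepbox: Sizes in mm. Open wooden box, fixed on the sideboard, 190 long (x) x 132 wide (y) x 62 high; origin: centre of its underside. Inside 170 long x 104 wide, floor 8 above the sideboard. The -x end (towards the robot) is open to the lid, its wall only 46 high; the +x end wall is 62 high. Lid home: lid centre at x = -5, rear edge flush with the box's -x end.
- groove_mouth (a point): Middle of the box's open end, x = -95 mm, midway between the grooves and half-way up them (51 above the sideboard); axes as the box's, +x is the way in. Grooves along x in both long walls: 46 to 56 above the sideboard, 8 deep, 120 from bottom to bottom, under 6 thick lips (top at 62, 104 apart), so the lid cannot be dropped in from above; its travel ends 180 inwards.
- lid_mid (a point): The box's lid, loose, at first flat on the sideboard, pull strip up, between tray and box, within 0.5 rad of the box's direction: plate 180 long (x) x 116 wide (y) x 6 thick with rounded corners, the same both ways round. Point: centre of the plate, half-way through its thickness. About 0.12 kg, centre of mass under the strip. Sizes in mm.
- lid_pull (a point): Centre of the lid's pull strip, a wooden bar standing on the middle of the lid: 16 thick along the lid's x, 64 long along the lid's y, 24 high (from 6 to 30 above the lid's underside). This point is 18 above the underside; axes as the lid's. Sizes in mm.
- heater_remote_mid (a point): The heater remote, loose: short and broad, 140 long (x) x 46 wide (y) x 20 thick, with a small display at its -x end, buttons on top (+z); about 0.11 kg. Point: its centre, half-way up. It lies on the floor of the tray, its +x end held under the clip. Sizes in mm.
- tray: Woven-look tray standing fixed on the sideboard, 240 (x) x 310 (y), rim 31 high, floor 4 thick; origin: centre of its underside. The clip runs along its +x edge and is up to 38 high. Sizes in mm.
- clip (a joint): Hinge angle of the clip, a 104 wide sprung steel flap on the tray's +x edge that presses with about 3 N on the last 30 of the remote; 0 on the remote, positive when lifted, -0.35 when empty. The remote is drawn out level along its own -x by 35 or more, with about 5 N; 80 of free floor lie before the near rim. Sizes in mm.
- navy_remote: The other remote, long and narrow, 175 x 36 x 16, loose in the tray on its -y side; not to be moved. Origin: centre of its underside. Sizes in mm.
- vase: Small ceramic thimble vase, 44 across, 60 high, loose in the tray on its +y side near the robot; not to be moved. Origin: centre of its underside. Sizes in mm.
- coaster: Aluminium coaster, 80 across, 5 thick, loose in the tray on its +y side near the clip; not to be moved. Origin: centre of its underside. Sizes in mm.
- mug: Mug, 80 across, 92 high, loose on the sideboard behind the working area; not to be moved. Origin: centre of its underside. Sizes in mm.
- candle: Candle jar, 72 across, 75 high, loose on the sideboard behind the working area; not to be moved. Origin: centre of its underside. Sizes in mm.
Mind the look-alikes: they are no part of the job. Of the things that look like the part that bears heater_remote_mid, the middle-sized one is meant.

How it is judged:
By the outcome, as a careful person would: the job done as asked, in the order asked, and still so for the second after the job is handed in, with the robot touching nothing.
It also fails if it takes over 61 s, if anything falls off the work surface, if the arm or the gripper's body presses on something with over 40 N, if the wrist force passes 120 N, or if a joint passes its speed limit or range.

## Robot

A 6-joint arm with a two-finger parallel gripper is mounted at the origin on the work surface. World frame = base frame: x ahead of the robot, y to its left, z up, the work surface at z = 0. Lengths are in m, angles in rad, forces in N, time in s.
With the tool pointing down it reaches from about 0.3 to 0.85 m from the base axis. Payload 5.4 kg.
Tool frame: the origin (TCP) lies between the finger pads; the fingertips stand 22 mm ahead of it and the grasp point (between the pads) lies 3 mm ahead of it (manip.nose_length is the distance from the TCP to the fingertips, in m); z points along the fingers, y is the line along which they close (so a half turn about z gives the same grasp; the last joint's range is limited). The gripper opens to 85 mm and grips with 20 to 120 N. Pads are 22 mm wide; open, the fingers measure 114 mm over their backs; the gripper's body (76 mm by 85 mm) begins 54 mm behind the grasp point. The pads swing forward as they close: fully open they stand 13 mm farther back than shut.
Start: joints at [-1.458, 0.158, 1.597, -0, 1.386, -0.21], TCP at [0.182, -0.545, 0.253] pointing down, gripper open.
Joint ranges: [-2.91, 2.91], [-0.94, 2.29], [0.18, 2.7], [-1.29, 4.43], [0.17, 2.64], [-3, 3]. Speed limits (rad/s): [2.57, 2.57, 3.14, 3.14, 3.14, 3.14].

## Interface

Orientations are given as [roll, pitch, yaw] about the fixed x, y, z axes, in that order (R = Rz(yaw) Ry(pitch) Rx(roll)).
In Python, from rig import monitor, eyes, workorder, manip gives the robot as it stands.
- The arm moves only by the shell command python3 -m handwheel 'ROWS' [OPENING] [FORCE]. ROWS is JSON, a list of rows, each an object of numbers: "x", "y", "z": the shift along the world's x, y, z as a fraction of full scale; "yaw": the turn about the world's z as a fraction of full scale. In form: [{"x": .., "y": .., "z": .., "yaw": ..}, ...]. A call has 1 to 20 rows; each row is the pose to reach, as a shift and turn from the pose commanded when the call began, turning the shorter way round; what a row does not reach only later rows make up. Full scale, the value 1, is 0.15 m for a shift and pi rad for a turn. A row lasts 1/12 s, in which the tool goes at most 41.7 mm and 7.16 degrees, less where a joint would pass 70% of its speed; a pose out of reach is approached as far as the arm can. A call with a number of a shift or a turn outside -1 to 1 is refused whole. A call with a gripper value outside its range is refused whole. OPENING is the closure, from 0 (fully open) to 1 (shut), set as the call begins (- or left out, the last holds). The fingers move at their own pace and stop on an object; FORCE is the grip in N (left out, the last holds). Time passes only in rows, so rows that repeat a pose let the fingers close. It gives the time, the measured TCP pose, the force, the opening and the grip force at its end, in the units of the state.
- monitor.get_state(): the state, without advancing time (a new reading comes with each control period).
- eyes.capture(name): name is "scene" or "top"; returns (picture, depth): 480x640x3 uint8, red, green, blue; 480x640 float32, m along the optical axis (not along the pixel's ray), 0 where there is no reading.
- eyes.get_calibration(name): a dict with "camera_matrix" (3x3 intrinsics, pixels), "rvec" (rotation vector, rad) and "tvec" (3), from world to camera coordinates, as OpenCV has them. Camera axes: x right, y down, z forward; pixel columns grow to the right and rows downward; lengths in m; the calibration is good to about 2 mm. A picture is of the moment at which its call begins. get_calibration takes no time and is no camera call.
- workorder.finish_job(): hands the job in; it is judged then, once.
Trained networks look in the newest picture that a camera, given by its name, has taken for a name from the list of things; names that differ only in an ending like _2 or _b are one class to them, and where a whole thing is asked for, a point or a joint stands for the part that bears it (a point fixed in the world has none). Each returns a list of dicts, best first, with "confidence" (0 to 1); they miss things now and then, are a little off and sometimes report something else, mostly with a low value. They report only what shows in the picture. A call takes as long as a camera call. They do not tell look-alikes from the thing itself.
- eyes.boxes_of(camera, thing): "centre" ([x, y, z] in m, in the coordinates of the camera as it stood for that picture, good to about 4 mm: the middle of the surface that is visible of it).
- eyes.mark_of(camera, thing): "centre" ([x, y, z] in m, in the coordinates of the camera as it stood for that picture, good to about 4 mm: a listed point, or the origin of a listed thing).
The state is a dict: "clock": time; "joint_positions": joint angles; "joint_vel": joint speeds; "effort": joint torques, N m; "tcp_pos": TCP position; "tcp_rot": TCP orientation; "ft_force": force on the tool from outside, world axes, zero at the start; "torque": the same for the moment, N m; "opening": opening from 0.0 (shut) to 1.0 (fully open); "finger_force": force on a finger pad.
Only numpy, scipy, OpenCV 4.12 (cv2) and the standard library are available. Lean on these libraries where they do the work, as an engineer would, in place of code of your own. Each camera call takes 0.05 s, during which the arm holds its last target. There are 200 camera calls.

## Working session

There is one attempt and no reset: what is moved stays moved. The work goes in short steps, Python scripts to look and compute and a shell command to move; the robot and the scene stay as the last step left them, time stands still between calls to the robot, and variables do not carry over. Pictures are saved under pics/ and viewed, at most 10 in all, crops included, and the job is handed in when it is done.

```bash
mkdir -p pics; cat > h.py <<'E'
import numpy as np, cv2
from rig import monitor, eyes, workorder, manip
def cal(c):
    k=eyes.get_calibration(c); R=cv2.Rodrigues(np.array(k["rvec"],float))[0]
    return np.array(k["camera_matrix"],float),R,np.array(k["tvec"],float).ravel()
def w(c,p):
    K,R,t=cal(c); return R.T@(np.array(p)-t)
def cloud(c,d):
    K,R,t=cal(c); v,u=np.mgrid[:480,:640]
    P=np.stack([(u-K[0,2])/K[0,0]*d,(v-K[1,2])/K[1,1]*d,d],-1)
    return (P-t)@R
def px(c,P):
    K,R,t=cal(c); q=K@(R@np.array(P)+t); return q[:2]/q[2]
E
python3 - <<'E'
from h import *
for c in("top","scene"):
    im,d=eyes.capture(c); cv2.imwrite(f"pics/{c}0.png",im[...,::-1]); np.save(f"{c}0.npy",d); np.save(f"{c}i0.npy",im)
    for n in ["keepbox","groove_mouth","lid_mid","lid_pull","heater_remote_mid","tray","navy_remote","clip"]:
        r=eyes.mark_of(c,n) if n!="clip" else eyes.boxes_of(c,n)
        for o in r: print(c,n,round(o["confidence"],2),w(c,o["centre"]).round(4),px(c,w(c,o["centre"])).round())
print(monitor.get_state())
E
```

```text
top keepbox 0.97 [ 0.559  -0.3221  0.0031] [491. 242.]
top groove_mouth 0.68 [ 0.4682 -0.3376  0.0498] [504. 278.]
top lid_mid 0.58 [0.5745 0.0016 0.0017] [358. 237.]
top lid_pull 0.62 [0.575  0.0027 0.0184] [358. 236.]
top heater_remote_mid 0.83 [0.5995 0.3208 0.0146] [227. 228.]
top heater_remote_mid 0.75 [0.5795 0.5685 0.0046] [127. 238.]
top heater_remote_mid 0.68 [0.2951 0.27   0.0147] [247. 354.]
top tray 0.67 [ 0.5619  0.3204 -0.0009] [228. 244.]
top navy_remote 0.84 [0.5374 0.2131 0.0033] [272. 253.]
top clip 0.66 [0.6508 0.3115 0.0287] [230. 206.]
scene keepbox 0.97 [ 0.56   -0.3174  0.003 ] [150. 277.]
scene groove_mouth 0.85 [ 0.4658 -0.3286  0.0514] [149. 235.]
scene lid_mid 0.89 [0.5806 0.0057 0.0038] [291. 277.]
scene lid_pull 0.69 [0.5772 0.0039 0.0186] [290. 271.]
scene heater_remote_mid 0.86 [0.2945 0.2722 0.0168] [388. 198.]
scene heater_remote_mid 0.74 [0.5851 0.5694 0.0052] [535. 268.]
scene heater_remote_mid 0.65 [0.596  0.3265 0.0127] [432. 273.]
scene tray 0.56 [0.561  0.3227 0.0007] [426. 267.]
scene clip 0.77 [0.6467 0.3148 0.0328] [432. 282.]
{'clock': 0.9, 'joint_positions': array([-1.45811522e+00,  1.58365233e-01,  1.59700211e+00,  7.02176980e-06,
        1.38616070e+00, -2.10075473e-01]), 'joint_vel': array([-0.00041155, -0.00054551, -0.0002685 ,  0.00013662, -0.00116999,
        0.00075032]), 'effort': array([-1.14439641e-03, -3.96017289e+01, -3.31703997e+01, -4.29624952e-04,
        5.74274036e-04,  5.47971524e-06]), 'tcp_pos': array([ 0.18237438, -0.54530696,  0.25331764]), 'tcp_rot': array([3.14152802e+00, 6.72331827e-06, 3.22755286e-01]), 'ft_force': array([-0.28751223,  0.50999294, -0.57420417]), 'torque': array([-0.02170243,  0.01632655, -0.01471457]), 'finger_force': 0.0, 'opening': 0.9994685422115416}
```

View pics/top0.png

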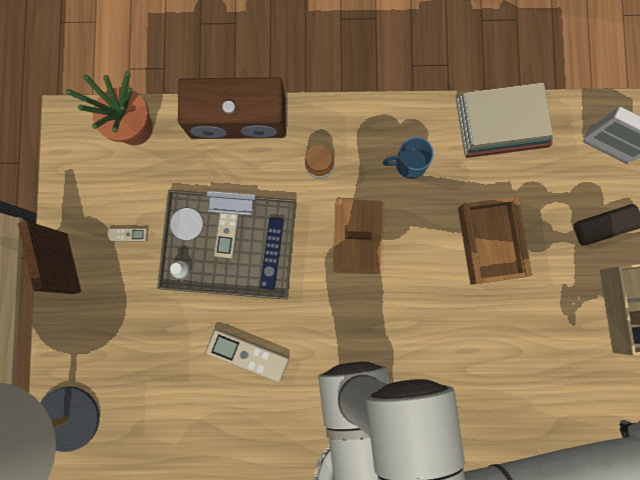

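View pics/scene0.png

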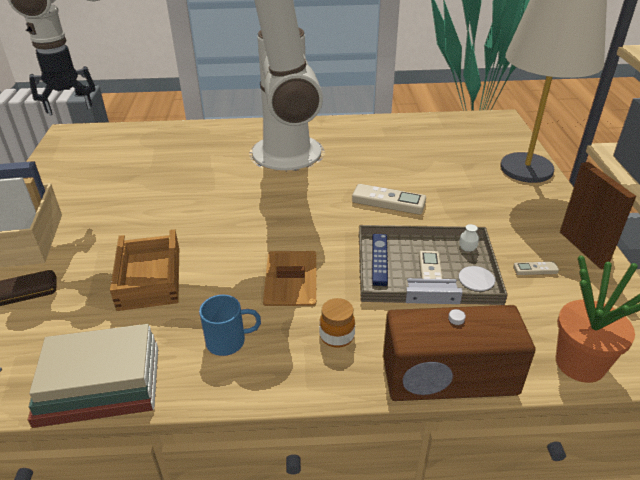

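The picture shows the target remote at px (227,235) in the tray, under the clip at (230,203), with the display towards the robot. The larger remote (247,354) and the smaller one (127,235) are the decoys. The lid is at (358,236) and the box at (495,240). Next I'll measure the orientations.

```bash
cat >> h.py <<'E'
def fit(P,m,name):
    q=P[m][:,:2]; 
    if len(q)<8: print(name,"few",len(q)); return
    (c,s,a)=cv2.minAreaRect((q*1000).astype(np.float32))
    z=np.median(P[m][:,2])
    print(name,len(q),"c",np.round(c,1),"s",np.round(s,1),"ang",round(a,1),"rad",round(np.radians(a if a<45 else a-90),3),"z",z.round(4),"mean",q.mean(0).round(4))
def seg(c,d,im):
    P=cloud(c,d); X,Y,Z=P[...,0],P[...,1],P[...,2]; rgb=im.astype(int)
    near=lambda x,y,r:(d>0)&(np.hypot(X-x,Y-y)<r)
    bigc=lambda m:(lambda n,l,s,_:l==1+np.argmax(s[1:,4]))(*cv2.connectedComponentsWithStats(m.astype(np.uint8),connectivity=4))
    return P,X,Y,Z,rgb,near,bigc
E
python3 - <<'E'
from h import *
for c in("top","scene"):
    d=np.load(c+"0.npy"); im=np.load(c+"i0.npy")
    P,X,Y,Z,rgb,near,big=seg(c,d,im)
    print(c,"table z",np.median(Z[near(.45,.1,.03)]), "std",Z[near(.45,.1,.03)].std())
    fit(P,big(near(.577,.003,.14)&(Z>.003)&(Z<.012)|near(.577,.003,.04)&(Z>.003)),"lid")
    fit(P,big(near(.577,.003,.08)&(Z>.026)),"strip")
    fit(P,big(near(.56,-.32,.15)&(Z>.054)),"boxtop")
    fit(P,big(near(.56,-.32,.15)&(Z>.04)),"box>40")
    fit(P,big(near(.56,.32,.25)&(Z>.022)),"tray")
    rem=near(.58,.32,.11)&(Z>.018)&(Z<.03)&(abs(Y-.32)<.04)
    fit(P,big(rem),"remote")
    fit(P,big(near(.655,.32,.08)&(Z>.0335)),"clip")
    fit(P,big(near(.54,.213,.11)&(Z>.014)&(Z<.026)&(rgb[...,2]>rgb[...,0]+15)),"navy")
    fit(P,big(near(.49,.38,.06)&(Z>.045)&(Z<.08)),"vase")
E
```

```text
top table z -0.00025017466221152 std 0.0031602185059001696
lid 2784 c [577.5   2.1] s [120.2 186. ] ang 86.9 rad -0.054 z 0.0066 mean [0.5766 0.0034]
strip 156 c [577.5   3.3] s [62.9 16. ] ang 86.3 rad -0.065 z 0.03 mean [0.5775 0.0039]
boxtop 1249 c [ 559.3 -321.2] s [190.  134.4] ang 7.4 rad 0.128 z 0.0618 mean [ 0.5726 -0.3188]
box>40 1762 c [ 559.2 -321.3] s [190.3 134.4] ang 7.3 rad 0.128 z 0.0601 mean [ 0.5609 -0.322 ]
tray 2427 c [560.9 319.5] s [313.7 244.8] ang 84.9 rad -0.09 z 0.0292 mean [0.5944 0.3177]
remote 1037 c [599.  319.6] s [144.2  79.3] ang 0.4 rad 0.007 z 0.0245 mean [0.5985 0.3215]
clip 231 c [674.1 311.4] s [120.6  17.1] ang 84.2 rad -0.101 z 0.0376 mean [0.6753 0.3095]
navy 694 c [537.1 212.6] s [ 34.1 173.8] ang 82.4 rad -0.133 z 0.0198 mean [0.5385 0.2118]
vase 117 c [500.  427.7] s [22.  28.5] ang 88.2 rad -0.031 z 0.0624 mean [0.4983 0.4274]
scene table z 0.0012709327762524326 std 0.0017583163318687497
lid 2745 c [578.1   3.9] s [123.3 191.6] ang 86.6 rad -0.06 z 0.0074 mean [0.5886 0.0048]
strip 170 c [580.8   5.3] s [63.5 24.2] ang 88.9 rad -0.02 z 0.0306 mean [0.5817 0.0056]
boxtop 1117 c [ 560.  -319.4] s [200.9 133. ] ang 7.6 rad 0.133 z 0.0625 mean [ 0.5944 -0.3148]
box>40 1811 c [ 560.  -319.4] s [201. 133.] ang 7.6 rad 0.133 z 0.06 mean [ 0.5877 -0.3173]
tray 3113 c [560.6 321.5] s [312. 255.] ang 84.9 rad -0.089 z 0.0298 mean [0.5904 0.3321]
remote 568 c [582.4 325.3] s [ 46.6 107.7] ang 83.0 rad -0.123 z 0.0254 mean [0.581  0.3242]
clip 329 c [675.1 310. ] s [119.4  24.5] ang 84.7 rad -0.092 z 0.0386 mean [0.6789 0.3104]
navy 538 c [539.8 215.5] s [ 32.2 178.2] ang 82.8 rad -0.126 z 0.021 mean [0.5507 0.2131]
vase 104 c [501.6 431.1] s [25.7 25.5] ang 27.7 rad 0.483 z 0.0585 mean [0.5042 0.4282]
```

```bash
python3 - <<'E'
import cv2
im=cv2.imread("pics/top0.png"); cv2.imwrite("pics/crop1.png",cv2.resize(im[180:310,150:310],None,fx=4.5,fy=4.5,interpolation=cv2.INTER_CUBIC))
E
```

```text
(no output)
```

View pics/crop1.png

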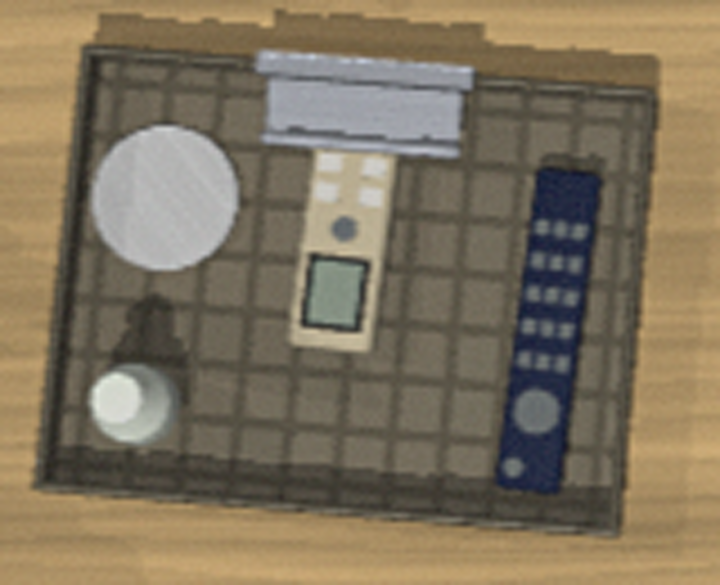

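The crop shows the remote's visible part running from (330,348) at its near end to (355,152) at the clip, so its yaw is about -0.12. Estimated centre is (0.598, 0.322). The coaster is close on the left, so I'll pre-close the fingers partly.

```bash
python3 -m handwheel '[{"x":0.457,"y":0.964,"z":-0.148,"yaw":-0.1415},{"x":0.457,"y":0.964,"z":-0.148,"yaw":-0.1415},{"x":0.457,"y":0.964,"z":-0.148,"yaw":-0.1415},{"x":0.457,"y":0.964,"z":-0.148,"yaw":-0.1415}]' 0.25 60
python3 -m handwheel '[{"x":0.457,"y":0.964,"z":-0.148},{"x":0.457,"y":0.964,"z":-0.148},{"x":0.457,"y":0.964,"z":-0.148},{"x":0.457,"y":0.964,"z":-0.148}]'
python3 -m handwheel '[{"x":0.457,"y":0.964,"z":-0.148},{"x":0.457,"y":0.964,"z":-0.148},{"x":0.457,"y":0.964,"z":-0.148},{"x":0.457,"y":0.964,"z":-0.148}]'
python3 -m handwheel '[{"x":0.457,"y":0.964,"z":-0.148},{"x":0.457,"y":0.964,"z":-0.148},{"x":0.457,"y":0.964,"z":-0.148},{"x":0.457,"y":0.964,"z":-0.148}]'
python3 -m handwheel '[{"x":0.457,"y":0.964,"z":-0.148},{"x":0.457,"y":0.964,"z":-0.148},{"x":0.457,"y":0.964,"z":-0.148},{"x":0.457,"y":0.964,"z":-0.148}]'
python3 -m handwheel '[{"x":0.457,"y":0.964,"z":-0.148},{"x":0.457,"y":0.964,"z":-0.148},{"x":0.457,"y":0.964,"z":-0.148},{"x":0.457,"y":0.964,"z":-0.148},{"x":0.457,"y":0.964,"z":-0.148}]'
python3 - <<'E'
from h import *
K=cal("top")[0]
# px->plane z for crop points of the remote
def ray(c,u,v,z):
    K,R,t=cal(c); r=R.T@np.linalg.inv(K)@[u,v,1]; o=-R.T@t; return o+r*(z-o[2])/r[2]
for a in [(290,345),(370,352),(315,150),(395,155),(165,197)]: print(ray("top",150+a[0]/4.5-.4,180+a[1]/4.5-.4,.024).round(4))
E
```

```text
clock: 1.23
tcp_pos: [0.2515, -0.3986, 0.2305]
tcp_rot: [-3.141, -0.0, -0.128]
ft_force: [-0.5, 0.4, -0.3]
opening: 0.751
finger_force: 0.0
[0.5294 0.3502 0.024 ]
[0.5252 0.3074 0.024 ]
[0.6349 0.3378 0.024 ]
[0.6317 0.2946 0.024 ]
[0.6102 0.4185 0.024 ]schema error: expected keys x, y, z, yaw
schema error: expected keys x, y, z, yaw
schema error: expected keys x, y, z, yaw
schema error: expected keys x, y, z, yaw
schema error: expected keys x, y, z, yaw
```

```bash
python3 -m handwheel '[{"x":0.457,"y":0.964,"z":-0.148,"yaw":0},{"x":0.457,"y":0.964,"z":-0.148,"yaw":0},{"x":0.457,"y":0.964,"z":-0.148,"yaw":0},{"x":0.457,"y":0.964,"z":-0.148,"yaw":0}]' | head -2
python3 -m handwheel '[{"x":0.457,"y":0.964,"z":-0.148,"yaw":0},{"x":0.457,"y":0.964,"z":-0.148,"yaw":0},{"x":0.457,"y":0.964,"z":-0.148,"yaw":0},{"x":0.457,"y":0.964,"z":-0.148,"yaw":0}]'| head -2
python3 -m handwheel '[{"x":0.457,"y":0.964,"z":-0.148,"yaw":0},{"x":0.457,"y":0.964,"z":-0.148,"yaw":0},{"x":0.457,"y":0.964,"z":-0.148,"yaw":0},{"x":0.457,"y":0.964,"z":-0.148,"yaw":0}]'| head -2
python3 -m handwheel '[{"x":0.457,"y":0.964,"z":-0.148,"yaw":0},{"x":0.457,"y":0.964,"z":-0.148,"yaw":0},{"x":0.457,"y":0.964,"z":-0.148,"yaw":0},{"x":0.457,"y":0.964,"z":-0.148,"yaw":0}]'| head -2
python3 -m handwheel '[{"x":0.457,"y":0.964,"z":-0.148,"yaw":0},{"x":0.457,"y":0.964,"z":-0.148,"yaw":0},{"x":0.457,"y":0.964,"z":-0.148,"yaw":0},{"x":0.457,"y":0.964,"z":-0.148,"yaw":0},{"x":0.457,"y":0.964,"z":-0.148,"yaw":0}]'
```

```text
clock: 1.57
tcp_pos: [0.32, -0.2538, 0.2086]
clock: 1.9
tcp_pos: [0.3886, -0.1092, 0.1867]
clock: 2.23
tcp_pos: [0.4572, 0.0357, 0.1644]
clock: 2.57
tcp_pos: [0.5257, 0.1804, 0.142]
clock: 2.98
tcp_pos: [0.594, 0.3275, 0.1175]
tcp_rot: [-3.14, 0.001, -0.118]
ft_force: [-0.6, -0.2, -0.7]
opening: 0.749
finger_force: 0.0
```

```bash
python3 -m handwheel '[{"x":0,"y":0,"z":-0.25,"yaw":0},{"x":0,"y":0,"z":-0.45,"yaw":0},{"x":0,"y":0,"z":-0.56,"yaw":0},{"x":0,"y":0,"z":-0.6,"yaw":0},{"x":0,"y":0,"z":-0.6,"yaw":0},{"x":0,"y":0,"z":-0.6,"yaw":0}]'
python3 - <<'E'
from h import *
im,d=eyes.capture("scene")
K=im[200:330,340:530]; cv2.imwrite("pics/g1.png",cv2.resize(K,None,fx=4,fy=4,interpolation=cv2.INTER_CUBIC)[...,::-1])
E
```

```text
clock: 3.48
tcp_pos: [0.5944, 0.3223, 0.0312]
tcp_rot: [-3.141, -0.001, -0.122]
ft_force: [-0.9, 0.5, -0.4]
opening: 0.749
finger_force: 0.0
```

View pics/g1.png

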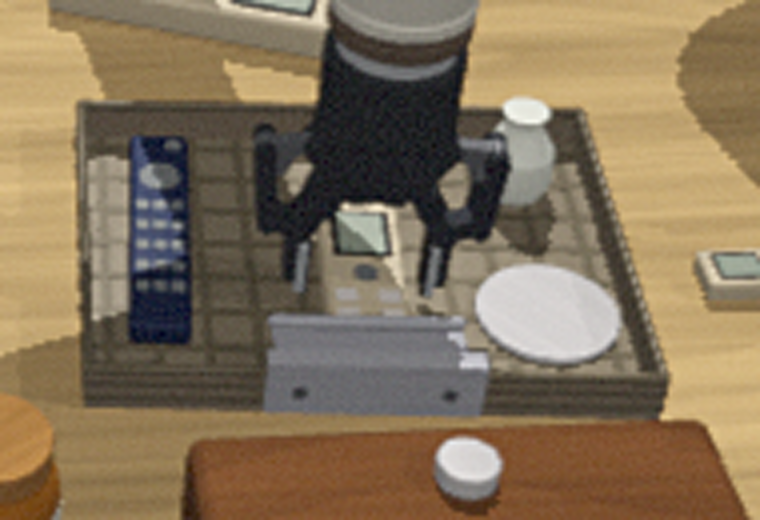

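The pads at px (297,268) and (432,268) in the crop straddle the remote, clear of the coaster and the clip. I'll lower 3 mm, close and draw it out level by 60 mm.

```bash
python3 -m handwheel '[{"x":0,"y":0,"z":-0.02,"yaw":0},{"x":0,"y":0,"z":-0.02,"yaw":0},{"x":0,"y":0,"z":-0.02,"yaw":0},{"x":0,"y":0,"z":-0.02,"yaw":0},{"x":0,"y":0,"z":-0.02,"yaw":0},{"x":0,"y":0,"z":-0.02,"yaw":0},{"x":0,"y":0,"z":-0.02,"yaw":0}]' 1 50
python3 -m handwheel '[{"x":-0.04,"y":0.005,"z":0,"yaw":0},{"x":-0.1,"y":0.012,"z":0,"yaw":0},{"x":-0.16,"y":0.019,"z":0,"yaw":0},{"x":-0.22,"y":0.026,"z":0,"yaw":0},{"x":-0.28,"y":0.034,"z":0,"yaw":0},{"x":-0.34,"y":0.041,"z":0,"yaw":0},{"x":-0.4,"y":0.048,"z":0,"yaw":0},{"x":-0.4,"y":0.048,"z":0,"yaw":0}]'
python3 -m handwheel '[{"x":0,"y":0,"z":0.2,"yaw":0},{"x":0,"y":0,"z":0.4,"yaw":0},{"x":0,"y":0,"z":0.67,"yaw":0},{"x":0,"y":0,"z":0.67,"yaw":0}]'
python3 - <<'E'
from h import *
im,d=eyes.capture("top")
cv2.imwrite("pics/g2.png",cv2.resize(im[170:320,130:330],None,fx=3.5,fy=3.5,interpolation=cv2.INTER_CUBIC)[...,::-1])
im,d=eyes.capture("scene"); cv2.imwrite("pics/g3.png",im[...,::-1])
E
```

```text
clock: 4.12
tcp_pos: [0.5952, 0.323, 0.0293]
tcp_rot: [-3.14, -0.003, -0.122]
ft_force: [-0.4, 2.2, 5.7]
opening: 0.528
finger_force: 53.3
clock: 4.78
tcp_pos: [0.5344, 0.3301, 0.0293]
tcp_rot: [-3.14, -0.004, -0.121]
ft_force: [0.4, 0.1, 9.1]
opening: 0.524
finger_force: 53.6
clock: 5.12
tcp_pos: [0.5373, 0.3313, 0.1359]
tcp_rot: [-3.136, -0.011, -0.121]
ft_force: [2.0, 0.1, 1.7]
opening: 0.527
finger_force: 52.6
```

View pics/g3.png

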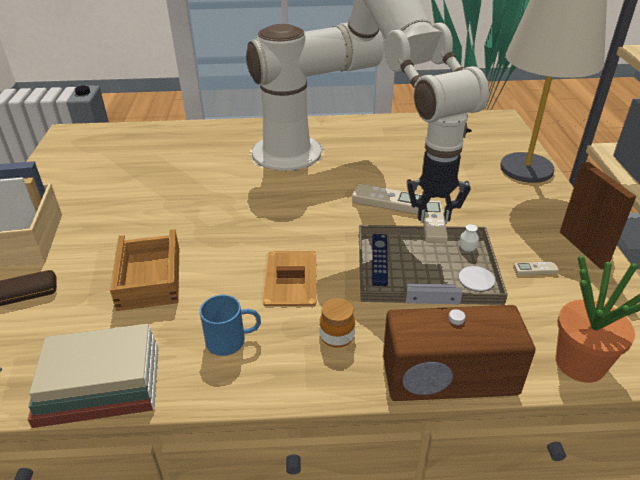

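The remote is out and held, visible at px (434,225); the other things haven't moved. I'll carry it to the box.

```bash
python3 -m handwheel '[{"x":0.008,"y":-0.15,"z":0,"yaw":0.02},{"x":0.016,"y":-0.38,"z":0,"yaw":0.05},{"x":0.025,"y":-0.62,"z":0,"yaw":0.08},{"x":0.032,"y":-0.867,"z":0,"yaw":0.08}]'|head -2
python3 -m handwheel '[{"x":0.008,"y":-0.217,"z":0,"yaw":0},{"x":0.016,"y":-0.433,"z":0,"yaw":0},{"x":0.024,"y":-0.65,"z":0,"yaw":0},{"x":0.032,"y":-0.867,"z":0,"yaw":0}]'|head -2
python3 -m handwheel '[{"x":0.008,"y":-0.217,"z":0,"yaw":0},{"x":0.016,"y":-0.433,"z":0,"yaw":0},{"x":0.024,"y":-0.65,"z":0,"yaw":0},{"x":0.032,"y":-0.867,"z":0,"yaw":0}]'|head -2
python3 -m handwheel '[{"x":0.008,"y":-0.217,"z":0,"yaw":0},{"x":0.016,"y":-0.433,"z":0,"yaw":0},{"x":0.024,"y":-0.65,"z":0,"yaw":0},{"x":0.032,"y":-0.867,"z":0,"yaw":0}]'|head -2
python3 -m handwheel '[{"x":0.008,"y":-0.217,"z":0,"yaw":0},{"x":0.016,"y":-0.433,"z":0,"yaw":0},{"x":0.024,"y":-0.65,"z":0,"yaw":0},{"x":0.032,"y":-0.8,"z":0,"yaw":0},{"x":0.032,"y":-0.867,"z":0,"yaw":0},{"x":0.032,"y":-0.867,"z":0,"yaw":0},{"x":0.032,"y":-0.867,"z":0,"yaw":0},{"x":0.032,"y":-0.867,"z":0,"yaw":0}]'
python3 - <<'E'
from h import *
im,d=eyes.capture("top")
P,X,Y,Z,rgb,near,big=seg("top",d,im)
fit(P,big(near(.56,-.32,.15)&(Z>.095)&(Z<.135)&(rgb.min(-1)>90)),"remote")
cv2.imwrite("pics/g4.png",cv2.resize(im[170:320,420:600],None,fx=3.5,fy=3.5,interpolation=cv2.INTER_CUBIC)[...,::-1])
E
```

```text
clock: 5.55
tcp_pos: [0.5359, 0.1983, 0.1247]
clock: 5.88
tcp_pos: [0.5408, 0.0682, 0.1249]
clock: 6.22
tcp_pos: [0.5457, -0.0614, 0.1249]
clock: 6.55
tcp_pos: [0.5507, -0.191, 0.1247]
clock: 7.22
tcp_pos: [0.5572, -0.3186, 0.1264]
tcp_rot: [-3.139, 0.002, 0.131]
ft_force: [0.1, -0.2, -0.7]
opening: 0.525
finger_force: 52.5
remote 335 c [ 599.2 -314.1] s [54.4 44.7] ang 6.8 rad 0.119 z 0.1208 mean [ 0.6039 -0.3104]
```

View pics/g4.png

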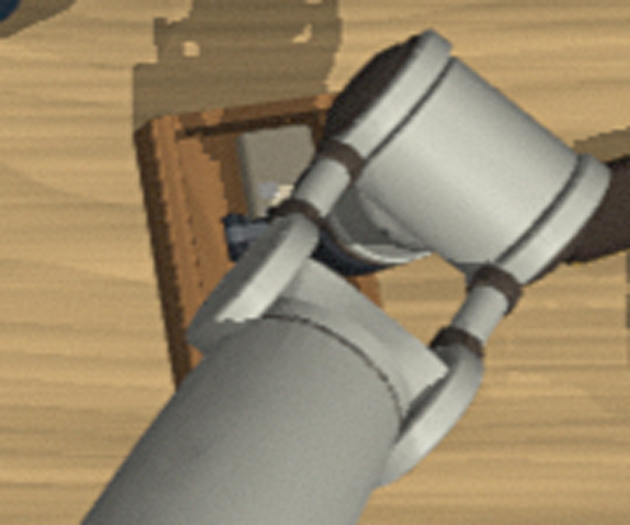

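The remote hangs over the box, aligned with it and inside the walls (far end at px (275,140) in the crop). Lower it.

```bash
python3 -m handwheel '[{"x":0,"y":0,"z":-0.15,"yaw":0},{"x":0,"y":0,"z":-0.3,"yaw":0},{"x":0,"y":0,"z":-0.45,"yaw":0},{"x":0,"y":0,"z":-0.55,"yaw":0},{"x":0,"y":0,"z":-0.59,"yaw":0},{"x":0,"y":0,"z":-0.6,"yaw":0},{"x":0,"y":0,"z":-0.61,"yaw":0},{"x":0,"y":0,"z":-0.615,"yaw":0},{"x":0,"y":0,"z":-0.615,"yaw":0}]'
```

```text
clock: 8.02
tcp_pos: [0.5584, -0.3213, 0.0366]
tcp_rot: [3.14, -0.001, 0.13]
ft_force: [-0.3, 0.2, -2.3]
opening: 0.521
finger_force: 52.5
```

```bash
python3 -m handwheel '[{"x":0,"y":0,"z":-0.007,"yaw":0},{"x":0,"y":0,"z":-0.013,"yaw":0},{"x":0,"y":0,"z":-0.02,"yaw":0},{"x":0,"y":0,"z":-0.02,"yaw":0}]'
```

```text
clock: 8.35
tcp_pos: [0.5587, -0.3216, 0.0358]
tcp_rot: [3.139, -0.001, 0.129]
ft_force: [-7.3, 6.2, 14.0]
opening: 0.525
finger_force: 57.7
```

```bash
python3 -m handwheel '[{"x":0,"y":0,"z":0.01,"yaw":0},{"x":0,"y":0,"z":0.01,"yaw":0},{"x":0,"y":0,"z":0.01,"yaw":0},{"x":0,"y":0,"z":0.01,"yaw":0},{"x":0,"y":0,"z":0.15,"yaw":0},{"x":0,"y":0,"z":0.4,"yaw":0},{"x":0,"y":0,"z":0.67,"yaw":0},{"x":0,"y":0,"z":0.67,"yaw":0}]' 0.35
python3 -m handwheel '[{"x":0.01,"y":0.18,"z":0,"yaw":0.037},{"x":0.02,"y":0.36,"z":0,"yaw":0.074},{"x":0.03,"y":0.54,"z":0,"yaw":0.11},{"x":0.044,"y":0.722,"z":0,"yaw":0.147}]'|head -3
python3 -m handwheel '[{"x":0.01,"y":0.18,"z":0,"yaw":0.037},{"x":0.02,"y":0.36,"z":0,"yaw":0.074},{"x":0.03,"y":0.54,"z":0,"yaw":0.11},{"x":0.044,"y":0.722,"z":0,"yaw":0.147}]'|head -3
python3 -m handwheel '[{"x":0.01,"y":0.18,"z":0,"yaw":0.037},{"x":0.02,"y":0.36,"z":0,"yaw":0.074},{"x":0.03,"y":0.54,"z":0,"yaw":0.11},{"x":0.044,"y":0.722,"z":0,"yaw":0.147},{"x":0.044,"y":0.722,"z":0,"yaw":0.147},{"x":0.044,"y":0.722,"z":0,"yaw":0.147}]'
python3 - <<'E'
from h import *
im,d=eyes.capture("top")
P,X,Y,Z,rgb,near,big=seg("top",d,im)
sat=rgb.max(-1)-rgb.min(-1)
fit(P,big(near(.56,-.32,.09)&(Z>.018)&(Z<.04)),"remote")
im2,d2=eyes.capture("scene")
P,X,Y,Z,rgb,near,big=seg("scene",d2,im2)
fit(P,big(near(.56,-.32,.09)&(Z>.018)&(Z<.04)),"remote sc")
a=cv2.resize(im[185:305,440:560],(560,560)); cv2.imwrite("pics/g5.png",np.vstack([a])[...,::-1])
E
```

```text
clock: 9.02
tcp_pos: [0.5624, -0.3246, 0.1437]
tcp_rot: [3.129, -0.012, 0.13]
ft_force: [1.7, -0.8, 1.1]
opening: 0.654
finger_force: 0.0
clock: 9.35
tcp_pos: [0.5646, -0.2118, 0.1338]
tcp_rot: [3.14, -0.001, 0.596]
clock: 9.68
tcp_pos: [0.5713, -0.1032, 0.1337]
tcp_rot: [3.14, -0.0, 1.059]
clock: 10.18
tcp_pos: [0.578, 0.0052, 0.1335]
tcp_rot: [3.14, 0.0, 1.517]
ft_force: [0.6, -1.0, -0.9]
opening: 0.648
finger_force: 0.0
remote 1136 c [ 558.9 -323.5] s [139.5  50.9] ang 7.7 rad 0.135 z 0.0277 mean [ 0.5582 -0.321 ]
remote sc 848 c [ 540.4 -320. ] s [138.3  69.4] ang 10.1 rad 0.177 z 0.029 mean [ 0.5357 -0.3225]
```

View pics/g5.png

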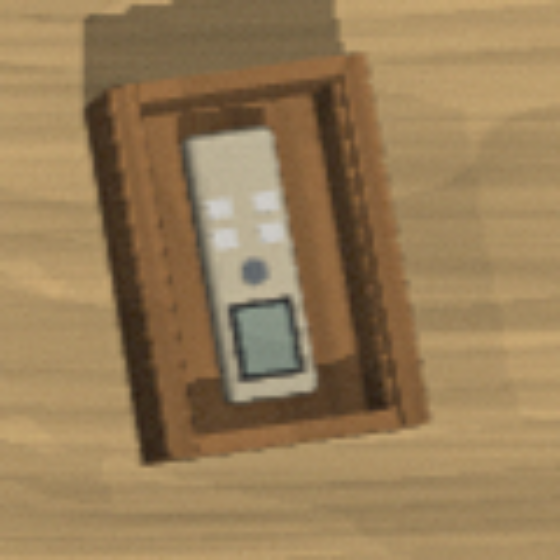

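The remote lies flat, buttons up, within the box (crop centre (255,265), top at z=0.028). Now the lid's strip.

```bash
python3 -m handwheel '[{"x":0,"y":0,"z":-0.2,"yaw":0},{"x":0,"y":0,"z":-0.4,"yaw":0},{"x":0,"y":0,"z":-0.58,"yaw":0},{"x":0,"y":0,"z":-0.66,"yaw":0},{"x":0,"y":0,"z":-0.665,"yaw":0},{"x":0,"y":0,"z":-0.665,"yaw":0}]'
python3 -m handwheel '[{"x":0,"y":0,"z":0,"yaw":0},{"x":0,"y":0,"z":0,"yaw":0},{"x":0,"y":0,"z":0,"yaw":0},{"x":0,"y":0,"z":0,"yaw":0},{"x":0,"y":0,"z":0,"yaw":0},{"x":0,"y":0,"z":0,"yaw":0},{"x":0,"y":0,"z":0,"yaw":0},{"x":0,"y":0,"z":0,"yaw":0}]' 1 60
```

```text
clock: 10.78
tcp_pos: [0.5776, 0.0034, 0.0333]
tcp_rot: [-3.141, 0.0, 1.514]
ft_force: [0.0, -0.2, 0.2]
opening: 0.649
finger_force: 0.0
clock: 11.45
tcp_pos: [0.5791, 0.0038, 0.0351]
tcp_rot: [3.138, 0.001, 1.515]
ft_force: [-1.0, 0.2, 7.2]
opening: 0.173
finger_force: 62.0
```

```bash
python3 -m handwheel '[{"x":0,"y":0,"z":0.05,"yaw":0},{"x":0,"y":0,"z":0.2,"yaw":0},{"x":0,"y":0,"z":0.4,"yaw":0},{"x":0,"y":0,"z":0.6,"yaw":0},{"x":0,"y":0,"z":0.67,"yaw":0},{"x":0,"y":0,"z":0.67,"yaw":0}]'
python3 -m handwheel '[{"x":-0.08,"y":-0.12,"z":0,"yaw":0.004},{"x":-0.18,"y":-0.28,"z":0,"yaw":0.01},{"x":-0.28,"y":-0.45,"z":0,"yaw":0.015},{"x":-0.38,"y":-0.61,"z":0,"yaw":0.02},{"x":-0.493,"y":-0.78,"z":0,"yaw":0.02}]'|head -2
python3 -m handwheel '[{"x":-0.12,"y":-0.19,"z":0,"yaw":0.005},{"x":-0.24,"y":-0.39,"z":0,"yaw":0.01},{"x":-0.37,"y":-0.58,"z":0,"yaw":0.015},{"x":-0.493,"y":-0.78,"z":0,"yaw":0.02}]'|head -2
python3 -m handwheel '[{"x":-0.12,"y":-0.19,"z":0,"yaw":0.005},{"x":-0.24,"y":-0.39,"z":0,"yaw":0.01},{"x":-0.35,"y":-0.56,"z":0,"yaw":0.015},{"x":-0.44,"y":-0.7,"z":0,"yaw":0.02},{"x":-0.493,"y":-0.78,"z":0,"yaw":0.02},{"x":-0.493,"y":-0.78,"z":0,"yaw":0.02},{"x":-0.493,"y":-0.78,"z":0,"yaw":0.02},{"x":-0.493,"y":-0.78,"z":0,"yaw":0.02},{"x":-0.493,"y":-0.78,"z":0,"yaw":0.02}]'
python3 - <<'E'
from h import *
im,d=eyes.capture("top"); im2,d2=eyes.capture("scene")
np.save("t6.npy",d);np.save("s6.npy",d2)
for c,i,dd in(("top",im,d),("scene",im2,d2)):
    P,X,Y,Z,rgb,near,big=seg(c,dd,i)
    wood=(rgb[...,0]>rgb[...,2]+35)
    m=big(near(.357,-.347,.13)&(Z>.085)&(Z<.112)&wood); fit(P,m,c+" lid")
    fit(P,big(near(.56,-.32,.15)&(Z>.054)&(Z<.07)),c+" box")
cv2.imwrite("pics/g6.png",np.vstack([im[200:440,380:640],im2[130:330,60:320]])[...,::-1])
E
```

```text
clock: 11.95
tcp_pos: [0.5797, 0.0038, 0.1372]
tcp_rot: [3.135, 0.001, 1.515]
ft_force: [0.2, -0.1, -1.4]
opening: 0.171
finger_force: 61.0
clock: 12.37
tcp_pos: [0.5015, -0.1129, 0.1312]
clock: 12.7
tcp_pos: [0.4272, -0.2297, 0.1312]
clock: 13.45
tcp_pos: [0.3559, -0.3454, 0.1327]
tcp_rot: [-3.141, -0.002, 1.705]
ft_force: [0.1, 0.2, -1.0]
opening: 0.171
finger_force: 60.9
top lid 1636 c [ 382.7 -341.9] s [119.8 119.2] ang 7.8 rad 0.136 z 0.1037 mean [ 0.3963 -0.3239]
top box 1246 c [ 559.6 -321.4] s [190.4 135. ] ang 7.6 rad 0.133 z 0.0618 mean [ 0.5723 -0.3186]
scene lid 1599 c [ 354.9 -344.1] s [189.6 117.1] ang 7.8 rad 0.137 z 0.105 mean [ 0.375  -0.3389]
scene box 1110 c [ 563.9 -318.9] s [195.6 133.1] ang 7.4 rad 0.129 z 0.0623 mean [ 0.5944 -0.3149]
```

View pics/g6.png

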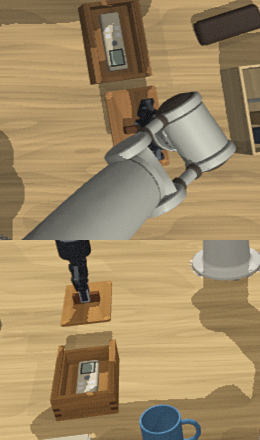

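```bash
python3 -m handwheel '[{"x":0,"y":0,"z":-0.12,"yaw":0},{"x":0,"y":0,"z":-0.25,"yaw":0},{"x":0,"y":0,"z":-0.33,"yaw":0},{"x":0,"y":0,"z":-0.33,"yaw":0},{"x":0,"y":0,"z":-0.33,"yaw":0},{"x":0,"y":0,"z":-0.33,"yaw":0}]'
cat > lat.py <<'E'
from h import *
def edges(P,m,o,xr):
    q=P[m][:,:2]*1000-o[:2]; a=o[2]; q=q@np.array([[np.cos(a),-np.sin(a)],[np.sin(a),np.cos(a)]])
    L=[];H=[];C=[]
    for x in range(xr[0],xr[1],6):
        s=q[(q[:,0]>=x)&(q[:,0]<x+6),1]
        if len(s)>3: C.append(x+3);L.append(s.min());H.append(s.max())
    f=[np.polyfit(C,v,1) for v in(L,H)]
    r=[np.median(abs(np.polyval(k,C)-v)) for k,v in zip(f,(L,H))]
    return f,r
o=np.array([559.5,-320.5,.13])
for c in("top","scene"):
    im,d=eyes.capture(c); P,X,Y,Z,rgb,near,big=seg(c,d,im)
    mb=big(near(.56,-.32,.15)&(Z>.054)&(Z<.07))
    wood=(rgb[...,0]>rgb[...,2]+35)
    ml=big(near(.357,-.347,.13)&(Z>.04)&(Z<.064)&wood)
    q=P[ml]; print(c,"lidz",np.median(q[:,2]).round(4), "slope",np.round(np.linalg.lstsq(np.c_[q[:,:2]-q[:,:2].mean(0),np.ones(len(q))],q[:,2],rcond=None)[0],3))
    for n,m,xr in(("box",mb,(-85,85)),("lid",ml,(-275,-128))):
        (l,h),r=edges(P,m,o,xr)
        print(n,"slopes",l[0].round(4),h[0].round(4),"edges at mouth",np.polyval(l,-95).round(1),np.polyval(h,-95).round(1),"mid",((np.polyval(l,-95)+np.polyval(h,-95))/2).round(2),"res",np.round(r,1))
    p=P[ml][:,:2]*1000-o[:2]; print("lid front x",np.percentile(p@[np.cos(.13),np.sin(.13)],[1,99]).round(1))
E
python3 lat.py; python3 -c "
from h import *
s=monitor.get_state();print(s['clock'],s['tcp_pos'],s['tcp_rot'])"
```

```text
clock: 14.05
tcp_pos: [0.3562, -0.3472, 0.085]
tcp_rot: [3.141, 0.001, 1.704]
ft_force: [0.3, 0.1, -0.6]
opening: 0.17
finger_force: 60.9
top lidz 0.0561 slope [-0.006 -0.002  0.056]
box slopes 0.0002 0.0012 edges at mouth -66.6 65.4 mid -0.58 res [0.9 0.4]
lid slopes -1.0885 0.0022 edges at mouth -110.0 58.6 mid -25.71 res [10.5  0.5]
lid front x [-231.5 -118.7]
scene lidz 0.0572 slope [-0.005 -0.004  0.057]
box slopes -0.0014 0.0065 edges at mouth -63.9 66.1 mid 1.09 res [0.5 0.4]
lid slopes 0.0016 0.0048 edges at mouth -55.3 59.1 mid 1.92 res [0.7 0.5]
lid front x [-293.2 -113.6]
14.15 [ 0.35629078 -0.34754384  0.08535866] [3.14060852e+00 2.17182723e-03 1.70384134e+00]
```

```bash
python3 -m handwheel '[{"x":0,"y":-0.006,"z":-0.015,"yaw":0},{"x":0,"y":-0.006,"z":-0.015,"yaw":0},{"x":0,"y":-0.006,"z":-0.015,"yaw":0}]'
python3 -m handwheel '[{"x":0.033,"y":0.0043,"z":0,"yaw":0},{"x":0.066,"y":0.0087,"z":0,"yaw":0},{"x":0.099,"y":0.013,"z":0,"yaw":0},{"x":0.132,"y":0.0174,"z":0,"yaw":0},{"x":0.165,"y":0.0217,"z":0,"yaw":0},{"x":0.198,"y":0.0261,"z":0,"yaw":0},{"x":0.231,"y":0.0304,"z":0,"yaw":0},{"x":0.264,"y":0.0348,"z":0,"yaw":0},{"x":0.264,"y":0.0348,"z":0,"yaw":0}]'
```

```text
clock: 14.4
tcp_pos: [0.3557, -0.3479, 0.0821]
tcp_rot: [3.141, 0.0, 1.703]
ft_force: [0.1, -0.6, -2.0]
opening: 0.166
finger_force: 60.9
clock: 15.15
tcp_pos: [0.3961, -0.3424, 0.0819]
tcp_rot: [3.141, 0.0, 1.704]
ft_force: [0.2, -0.6, -1.7]
opening: 0.169
finger_force: 60.9
```

```bash
python3 -m handwheel '[{"x":0.05,"y":0.0066,"z":0,"yaw":0},{"x":0.1,"y":0.0132,"z":0,"yaw":0},{"x":0.15,"y":0.0198,"z":0,"yaw":0},{"x":0.2,"y":0.0263,"z":0,"yaw":0},{"x":0.25,"y":0.0329,"z":0,"yaw":0},{"x":0.3,"y":0.0395,"z":0,"yaw":0},{"x":0.35,"y":0.046,"z":0,"yaw":0},{"x":0.4,"y":0.0527,"z":0,"yaw":0},{"x":0.4,"y":0.0527,"z":0,"yaw":0}]'
python3 - <<'E'
from h import *
im,d=eyes.capture("scene"); cv2.imwrite("pics/g7.png",cv2.resize(im[180:330,80:230],None,fx=3.6,fy=3.6,interpolation=cv2.INTER_CUBIC)[...,::-1])
E
```

```text
clock: 15.9
tcp_pos: [0.4567, -0.3345, 0.082]
tcp_rot: [3.141, 0.001, 1.704]
ft_force: [-0.2, 0.0, -0.4]
opening: 0.17
finger_force: 60.9
```

View pics/g7.png

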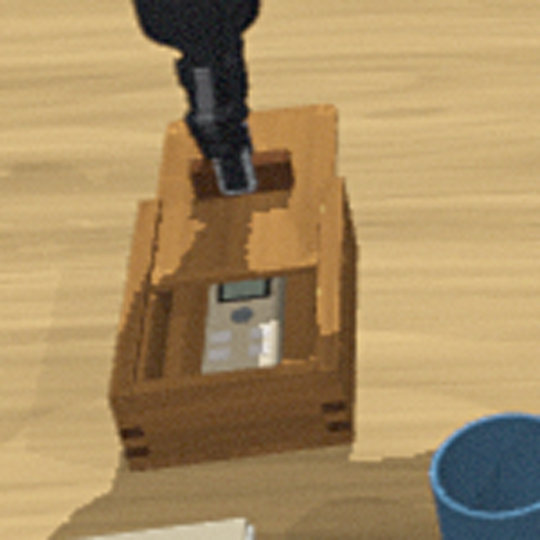

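The lid is in both grooves, under the lips (front edge at crop (235,275)). Slide on.

```bash
python3 -m handwheel '[{"x":0.06,"y":0.008,"z":0,"yaw":0},{"x":0.12,"y":0.016,"z":0,"yaw":0},{"x":0.18,"y":0.024,"z":0,"yaw":0},{"x":0.24,"y":0.032,"z":0,"yaw":0},{"x":0.3,"y":0.0395,"z":0,"yaw":0},{"x":0.36,"y":0.0474,"z":0,"yaw":0},{"x":0.42,"y":0.055,"z":0,"yaw":0},{"x":0.48,"y":0.063,"z":0,"yaw":0},{"x":0.54,"y":0.071,"z":0,"yaw":0},{"x":0.58,"y":0.0764,"z":0,"yaw":0},{"x":0.62,"y":0.0817,"z":0,"yaw":0},{"x":0.62,"y":0.0817,"z":0,"yaw":0}]'
python3 -m handwheel '[{"x":0.01,"y":0.0013,"z":0,"yaw":0},{"x":0.02,"y":0.0026,"z":0,"yaw":0},{"x":0.03,"y":0.004,"z":0,"yaw":0},{"x":0.04,"y":0.0053,"z":0,"yaw":0},{"x":0.04,"y":0.0053,"z":0,"yaw":0}]'
```

```text
clock: 16.95
tcp_pos: [0.5493, -0.3222, 0.0819]
tcp_rot: [3.141, 0.0, 1.704]
ft_force: [0.4, -0.2, -0.8]
opening: 0.171
finger_force: 60.9
clock: 17.37
tcp_pos: [0.5543, -0.3216, 0.0819]
tcp_rot: [3.141, 0.0, 1.703]
ft_force: [0.5, -0.1, -1.0]
opening: 0.174
finger_force: 60.9
```

```bash
python3 -m handwheel '[{"x":0.005,"y":0.0007,"z":0,"yaw":0},{"x":0.01,"y":0.0013,"z":0,"yaw":0},{"x":0.015,"y":0.002,"z":0,"yaw":0},{"x":0.015,"y":0.002,"z":0,"yaw":0}]'
```

```text
clock: 17.7
tcp_pos: [0.5566, -0.3213, 0.0819]
tcp_rot: [3.142, 0.0, 1.704]
ft_force: [0.3, -0.5, -1.9]
opening: 0.17
finger_force: 60.9
```

```bash
python3 -m handwheel '[{"x":0.006,"y":0.0008,"z":0,"yaw":0},{"x":0.012,"y":0.0016,"z":0,"yaw":0},{"x":0.02,"y":0.0026,"z":0,"yaw":0},{"x":0.02,"y":0.0026,"z":0,"yaw":0}]'
```

```text
clock: 18.03
tcp_pos: [0.5573, -0.3209, 0.0815]
tcp_rot: [-3.136, -0.002, 1.703]
ft_force: [-8.5, 0.4, 3.4]
opening: 0.171
finger_force: 61.5
```

```bash
python3 -m handwheel '[{"x":0.008,"y":0.001,"z":0,"yaw":0},{"x":0.013,"y":0.0017,"z":0,"yaw":0},{"x":0.013,"y":0.0017,"z":0,"yaw":0}]'
python3 -m handwheel '[{"x":-0.01,"y":-0.0013,"z":0,"yaw":0},{"x":-0.01,"y":-0.0013,"z":0,"yaw":0}]'
python3 -m handwheel '[{"x":0,"y":0,"z":0,"yaw":0},{"x":0,"y":0,"z":0,"yaw":0},{"x":0,"y":0,"z":0,"yaw":0},{"x":0,"y":0,"z":0,"yaw":0},{"x":0,"y":0,"z":0,"yaw":0},{"x":0,"y":0,"z":0.15,"yaw":0},{"x":0,"y":0,"z":0.4,"yaw":0},{"x":0,"y":0,"z":0.67,"yaw":0},{"x":0,"y":0,"z":0.9,"yaw":0}]' 0.5
python3 -m handwheel '[{"x":-0.2,"y":0.2,"z":0.1,"yaw":0},{"x":-0.4,"y":0.4,"z":0.1,"yaw":0},{"x":-0.6,"y":0.6,"z":0.1,"yaw":0},{"x":-0.8,"y":0.8,"z":0.1,"yaw":0},{"x":-0.9,"y":0.9,"z":0.1,"yaw":0},{"x":-0.9,"y":0.9,"z":0.1,"yaw":0}]'
python3 - <<'E'
from h import *
im,d=eyes.capture("top"); P,X,Y,Z,rgb,near,big=seg("top",d,im)
fit(P,big(near(.555,-.32,.08)&(Z>.067)&(Z<.09)),"strip")
fit(P,big(near(.56,-.32,.15)&(Z>.057)&(Z<.066)),"boxtop")
fit(P,big(near(.555,-.32,.15)&(Z>.045)),"all")
im2,d2=eyes.capture("scene")
cv2.imwrite("pics/g8.png",np.hstack([cv2.resize(im,(400,300)),cv2.resize(im2,(400,300))])[...,::-1])
a=cv2.resize(im[185:305,440:560],(400,400),interpolation=cv2.INTER_CUBIC);b=cv2.resize(im2[200:320,90:210],(400,400),interpolation=cv2.INTER_CUBIC)
c=np.hstack([cv2.resize(im,(400,200)),cv2.resize(im2,(400,200))])
cv2.imwrite("pics/g9.png",np.vstack([np.hstack([a,b]),c])[...,::-1])
E
```

```text
clock: 18.28
tcp_pos: [0.5574, -0.3209, 0.0813]
tcp_rot: [-3.132, -0.003, 1.703]
ft_force: [-16.8, 0.3, 7.4]
opening: 0.17
finger_force: 62.0
clock: 18.45
tcp_pos: [0.5573, -0.3209, 0.0814]
tcp_rot: [-3.136, -0.002, 1.703]
ft_force: [-10.5, 0.6, 4.3]
opening: 0.173
finger_force: 61.6
clock: 19.2
tcp_pos: [0.5602, -0.3208, 0.2193]
tcp_rot: [3.141, 0.001, 1.704]
ft_force: [1.1, -0.5, 1.1]
opening: 0.503
finger_force: 0.0
clock: 19.7
tcp_pos: [0.422, -0.1821, 0.231]
tcp_rot: [-3.14, -0.003, 1.705]
ft_force: [0.5, -0.2, 0.2]
opening: 0.498
finger_force: 0.0
strip 196 c [ 554.  -321.5] s [16.3 65.6] ang 7.5 rad 0.131 z 0.0754 mean [ 0.5536 -0.3204]
boxtop 616 c [ 560.6 -331.3] s [190.3 113.5] ang 7.5 rad 0.131 z 0.0619 mean [ 0.5865 -0.3618]
all 3767 c [ 559.2 -321.4] s [190.3 135.1] ang 7.5 rad 0.13 z 0.054 mean [ 0.5741 -0.3269]
```

View pics/g9.png

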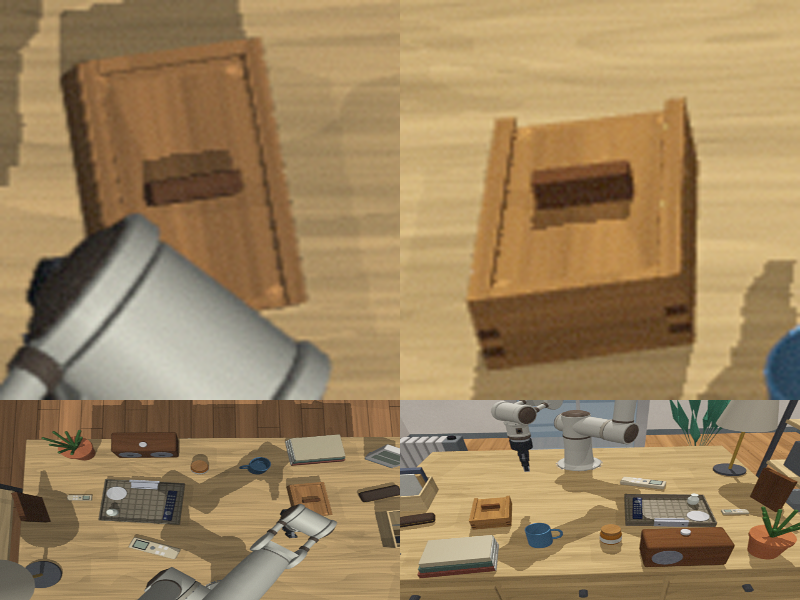

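The lid is home: the strip is at x = 0.554, 5 mm behind the box centre as required. The arm is clear and the other things are where they were. I'll hand the job in.

```bash
python3 -c "
from rig import workorder
print(workorder.finish_job())"
```

```text
the job is handed in; nothing more can be done
None
```

The heater remote lies flat, buttons up, in the box, the lid is slid fully home, the arm is clear of everything, and I handed the job in at about 20 s on the clock.

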